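# Unclip the top cutter tray from the stack

### The arm

A 7-joint arm with a two-finger parallel gripper is mounted at the origin on the work surface. World frame = base frame: x ahead of the robot, y to its left, z up, the work surface at z = 0. Lengths are in m, angles in rad, forces in N, time in s.
With the tool pointing down it reaches from about 0.4 to 0.85 m from the base axis. Payload 4.5 kg.
Tool frame: the origin (TCP) lies between the finger pads; the fingertips stand 11 mm ahead of it and the grasp point (between the pads) lies 8 mm behind it (r.nose_length is the distance from the TCP to the fingertips, in m); z points along the fingers, y is the line along which they close (so a half turn about z gives the same grasp; the last joint's range is limited). The gripper opens to 88 mm and grips with 3 to 60 N. Pads are 18 mm wide; open, the fingers measure 123 mm over their backs; the gripper's body (75 mm by 187 mm) begins 45 mm behind the grasp point.
Start: joints at [1.176, 0.689, -0.195, 1.565, 0.157, 0.902, -0.215], TCP at [0.26, -0.568, 0.25] pointing down, gripper open.
Joint ranges: [-3.01, 3.01], [-0.46, 2.08], [-1.47, 1.51], [0.13, 2.56], [-1, 4.14], [0.04, 2.09], [-2.66, 2.66]. Speed limits (rad/s): [2.57, 2.57, 3.14, 3.14, 3.14, 3.14, 3.14].

### API

Orientations are given as a unit quaternion [x, y, z, w].
In Python, from plant import get_state, snapshot, camera_model, r gives the robot as it stands.
- The arm moves only by the shell command python3 -m inch 'ROWS' [FORCE]. ROWS is text: rows parted by semicolons, each of 7 numbers parted by spaces: the opening, from -1 (shut) to 1 (fully open), then the shift along the tool's x, y, z in m, then the turn, a rotation vector about the tool's x, y, z in rad. A call has 1 to 20 rows; each row shifts and turns the commanded pose from where the row before left it, along the tool's axes as they then stand; what a row does not reach is not made up. A row lasts 1/12 s, in which the tool goes at most 41.7 mm and 7.16 degrees, less where a joint would pass 70% of its speed; a pose out of reach is approached as far as the arm can. A call is refused whole if a number of a shift passes 0.0417 or a number of a turn 0.125, either way. A call with a gripper value outside its range is refused whole. The fingers move at their own pace and stop on an object; FORCE is the grip in N (left out, the last holds). Time passes only in rows, so rows that do not move let the fingers close. It gives the time, the measured TCP pose, the force, the opening and the grip force at its end, in the units of the state.
- get_state(): the state, without advancing time (a new reading comes with each control period).
- snapshot(name): name is "scene" or "top"; returns (picture, depth): 480x640x3 uint8, red, green, blue; 480x640 float32, m along the optical axis (not along the pixel's ray), 0 where there is no reading.
- camera_model(name): a dict with "intrinsics" (3x3 intrinsics, pixels), "view" (4x4, takes a point from world to camera coordinates). Camera axes: x right, y down, z forward; pixel columns grow to the right and rows downward; lengths in m; the calibration is good to about 2 mm. A picture is of the moment at which its call begins. camera_model takes no time and is no camera call.
- r.finish_job(): hands the job in; it is judged then, once.
The state is a dict: "clock": time; "q": joint angles; "qd": joint speeds; "joint_torque": joint torques, N m; "tool_pos": TCP position; "eef_rot": TCP orientation; "contact_force": force on the tool from outside, world axes, zero at the start; "moment": the same for the moment, N m; "opening": opening from 0.0 (shut) to 1.0 (fully open); "finger_force": force on a finger pad.
Only numpy, scipy, OpenCV 4.12 (cv2) and the standard library are available. Lean on these libraries where they do the work, as an engineer would, in place of code of your own. Each camera call takes 0.05 s, during which the arm holds its last target. There are 200 camera calls.

### The job

Take only the top cutter tray off the click-together stack: keep its snap tab squeezed in while you rock the tab side up, then draw the tray towards that side to free its rear lips, so that the trays below stay down on the desk. Keep the tray from tipping on its side so no cutter falls out, and set it down upright and flat in the empty bay of the white job box before you let go. Leave the other trays and everything else where they are.

Things in the scene. Friction and masses are not known exactly. Their poses are not given: they have to be found in the camera images.
- tray_top_center (a point): Blue plastic cutter tray, 60 x 130 mm (x, y), 56 mm high, open, with short cutters below its rim, 0.25 to 0.5 kg: the TOP one of three identical trays clicked together (stack 148 mm high). Site on its middle, 33 mm above its underside, 23 mm below its rim. z up, y along the 130 mm length, +x towards the long side with the snap tab. Body 46 mm high, 3 mm walls, over a 10 mm deep skirt, 52 x 123 mm, nested in the tray below
- tray_top_tab (a point): Middle of the top tray's snap tab, 31 mm in x and -8 mm in z from tray_top_center: a ribbed flexible panel of the +x wall, 24 mm wide, from 3 to 28 mm above the body's lower edge, hinged at its top, its lower edge 5 mm proud of the wall. Its hook latches under the front rim of the tray below. The opposite (-x) wall is plain: squeeze the tray across, 60 mm, one finger on each
- tab_top (a joint): How far the top tray's snap tab is pressed in, rad: 0 free and latched, 0.155 the stop. Above about 0.12 its hook is clear of the tray below. It springs back with up to about 7 N when let go
- tray_top_heel (a point): Middle of the rear lower edge of the top tray's body, -30 mm in x and -23 mm in z from tray_top_center, where it sits on the rim of the tray below. This is the edge to rock the tray about. Both bodies are equally wide: fingers that reach below this edge clamp the tray below as well
- tray_top_lips (a point): Middle between two rigid lips on the rear of the top tray's skirt (at y = -33 and +33 mm, 6.5 mm below the heel). They reach 3.5 mm into slots under the rear rim of the tray below, with 1 mm of upward play, so a straight lift brings the stack along even with the tab pressed. Once the tab side is rocked up 15 to 25 degrees, drawing the tray 5 to 8 mm to its +x frees them
- tray_next_center (a point): Blue plastic cutter tray, 60 x 130 mm (x, y), 56 mm high, 0.6 kg: the middle tray, clicked to the lowest one in the same way. Site and axes as for the top tray; 79 mm above the desk. The play between nested trays is 0.8 mm each way in x and 0.5 mm each way in y. It must stay
- tray_low_center (a point): Blue plastic cutter tray, 60 x 130 mm (x, y), 56 mm high, 0.8 kg: the lowest tray, standing loose on the desk. Site and axes as for the top tray; 33 mm above the desk. It must stay
- empty_bay (a point): Middle of the floor of the empty bay of the white job box, 6 mm above the desk. The job box is a fixed shallow box, 190 x 270 mm and 20 mm high with 6 mm walls, parted by one wall into two bays side by side. Each bay is 178 mm long (x of this point) and 126 mm wide (y of this point); the other bay, towards -y, is in use. The tray goes in lengthways
- blank_center (a point): Bystander: plywood blank with two round pockets, 150 x 74 x 18 mm, lying in the other bay. Site at its centre
- cutter_box_b_center (a point): Bystander: blue ribbed cutter box, 97 x 30 x 30 mm, lying beside the blank in the other bay. Site at its centre
- cutter_box_a_center (a point): Bystander: the same kind of cutter box, lying on the desk about 30 mm off the +y end of the stack. Site at its centre
- spare_tray_center (a point): Bystander: a single empty tray of the same kind standing alone on the desk, not part of the stack. Site at its middle
- glue_jar_center (a point): Bystander: glue jar, 72 mm across and 88 mm high. Site at its centre
- tin_center (a point): Bystander: round open tin, 76 mm across and 42 mm high. Site at its centre
- solder_reel_center (a point): Bystander: solder reel, 60 mm across and 28 mm high. Site at its centre
Things that resemble listed ones, but are neither listed nor needed, are in the scene too. What is shaped like the part that bears tray_next_center but green or turquoise is not meant. What is shaped like the part that bears tray_top_center but green or yellow is not meant.

How it is judged:
By the outcome, as a careful person would: the job done as asked, in the order asked, and still so for the second after the job is handed in, with the robot touching nothing.
It also fails if it takes over 50 s, if anything falls off the work surface, if the arm or the gripper's body presses on something with over 40 N, if the wrist force passes 120 N, or if a joint passes its speed limit or range.

## Working session

There is one attempt and no reset: what is moved stays moved. The work goes in short steps, Python scripts to look and compute and a shell command to move; the robot and the scene stay as the last step left them, time stands still between calls to the robot, and variables do not carry over. Pictures are saved under pics/ and viewed, at most 10 in all, crops included, and the job is handed in when it is done.

```bash
ls; mkdir -p pics; python3 - <<'E'
from plant import *
import cv2,numpy as np
for n in("scene","top"):
    p,d=snapshot(n); cv2.imwrite(f"pics/{n}0.png",p[:,:,::-1]); np.save(f"{n}0.npy",d)
    m=camera_model(n); print(n,np.round(m["intrinsics"],1).tolist(),np.round(m["view"],4).tolist())
print(get_state(), r.nose_length)
E
```

```text
pics
scene [[511.8, 0.0, 320.3], [0.0, 511.8, 239.6], [0.0, 0.0, 1.0]] [[0.8752, 0.4835, -0.0166, -0.4542], [0.3315, -0.6243, -0.7074, -0.0938], [-0.3524, 0.6136, -0.7067, 1.4549], [0.0, 0.0, 0.0, 1.0]]
top [[616.2, 0.0, 307.6], [0.0, 616.2, 245.5], [0.0, 0.0, 1.0]] [[0.0004, -1.0, -0.0018, -0.0156], [-0.9969, -0.0002, -0.0793, 0.5377], [0.0793, 0.0019, -0.9969, 1.4546], [0.0, 0.0, 0.0, 1.0]]
{'clock': 0.1, 'q': array([ 1.1757997 ,  0.68986747, -0.19454592,  1.56615807,  0.15728547,
        0.90248415, -0.21510417]), 'qd': array([ 0.00080473, -0.00099659, -0.00082079, -0.00110181, -0.00143437,
       -0.00104907, -0.00030122]), 'joint_torque': array([-3.64351268e-03, -5.28500068e+01, -1.27148632e+00, -1.53835505e+01,
       -5.25292021e-02,  2.02608979e-03,  2.37242750e-05]), 'tool_pos': array([ 0.25963222, -0.5679697 ,  0.24903308]), 'eef_rot': array([ 9.77096536e-01,  2.12795153e-01, -2.02216949e-04, -7.36447063e-04]), 'contact_force': array([-0.65999439, -0.0433503 , -0.96994496]), 'moment': array([-0.03165877, -0.02182013, -0.03018761]), 'finger_force': 0.0, 'opening': 0.9978919749204441} 0.011
```

View pics/scene0.png

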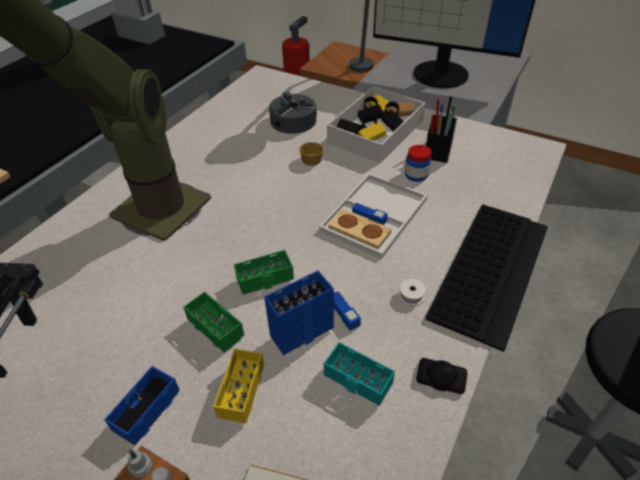

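View pics/top0.png

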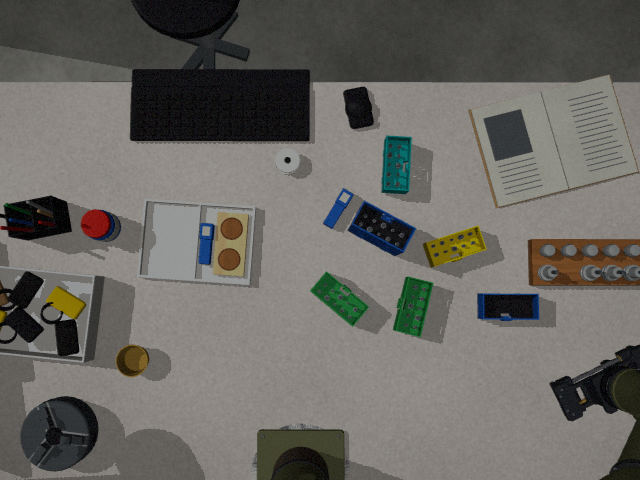

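The candidates are:
- Blue stack: scene (300,310), top (381,227).
- Single blue tray: top (508,306), the spare.
- Green trays: top (340,298) and (412,306).
- Yellow tray: top (455,246).
- Turquoise tray: top (397,164).

I choose the tall blue stack beside the blue box, top (338,208). The empty bay is the left one, top (172,240).

```bash
cat >h.py <<'E'
from plant import *
import cv2,numpy as np
from scipy.spatial.transform import Rotation as R
def cloud(n,d):
    m=camera_model(n);K=m["intrinsics"];V=np.array(m["view"])
    v,u=np.mgrid[:480,:640]
    c=np.stack([(u-K[0,2])/K[0,0]*d,(v-K[1,2])/K[1,1]*d,d],-1)
    return (c-V[:3,3])@V[:3,:3]
def proj(n,P):
    m=camera_model(n);V=np.array(m["view"]);c=V[:3,:3]@P+V[:3,3];c=np.array(m["intrinsics"])@c;return c[:2]/c[2]
def blue(p):
    h=cv2.cvtColor(p,cv2.COLOR_RGB2HSV);return (h[...,0]>105)&(h[...,0]<128)&(h[...,1]>120)&(h[...,2]>40)
def rect(P):
    c,s,a=cv2.minAreaRect((P[:,:2]*1000).astype(np.float32));return np.round(c,1),np.round(s,1),round(a,1)
E
python3 - <<'E'
from h import *
for n in("top","scene"):
    p=cv2.imread(f"pics/{n}0.png")[:,:,::-1].copy(); d=np.load(f"{n}0.npy"); C=cloud(n,d)
    reg=np.zeros((480,640),bool)
    if n=="top": reg[190:265,335:425]=1
    else: reg[260:360,255:340]=1
    b=blue(p)&reg&(d>0)
    z=C[...,2]; print(n,"zmax pct",np.percentile(z[b],[50,90,95,99]))
    for lo,hi in((.14,.156),(.144,.152)):
        q=b&(z>lo)&(z<hi); print(lo,hi,q.sum(),rect(C[q]))
    if n=="top":
        r2=np.zeros((480,640),bool); r2[185:235,320:360]=1; q=blue(p)&r2&(z>.015)&(z<.045); print("boxA",rect(C[q]))
        w=(p.min(2)>130)&(p.max(2).astype(int)-p.min(2)<25)
        r3=np.zeros((480,640),bool); r3[195:290,135:262]=1
        q=r3&(z>.014)&(z<.027)&(d>0); q=cv2.morphologyEx(q.astype(np.uint8),cv2.MORPH_OPEN,np.ones((2,2)))>0
        print("jobbox rim",rect(C[q]),q.sum())
        q=np.zeros((480,640),bool);q[230:250,155:190]=1;print("bay floor z",np.median(z[q]),C[240,172])
        q=np.zeros((480,640),bool);q[285:325,475:545]=1;q&=blue(p)&(z>.048)&(z<.066);print("spare",rect(C[q]))
a=cv2.imread("pics/scene0.png")[255:365,250:370];t=cv2.imread("pics/top0.png")[180:290,320:440]
cv2.imwrite("pics/crop.png",np.hstack([cv2.resize(x,None,fx=f,fy=f,interpolation=2) for x,f in((a,3.3),(t,3.3))])[:,:800])
E
```

```text
top zmax pct [0.10785119 0.14738656 0.14899857 0.15145566]
0.14 0.156 280 (array([ 571. , -181.8]), array([129.9,  61.4]), 61.6)
0.144 0.152 211 (array([ 570.9, -181.7]), array([129.8,  61. ]), 61.7)
boxA (array([ 614. , -111.6]), array([82.3, 97.3]), 60.4)
jobbox rim (array([539. , 179.7]), array([417. , 196.4]), 84.4) 2562
bay floor z 0.005158099485680049 [0.55242156 0.31384448 0.00321786]
spare (array([ 393. , -485.5]), array([ 58. , 132.6]), 0.0)
scene zmax pct [0.1022527  0.14192707 0.14592993 0.1480295 ]
0.14 0.156 409 (array([ 573. , -183.9]), array([129.4,  63.6]), 61.8)
0.144 0.152 266 (array([ 572.5, -183.9]), array([128.9,  63.6]), 62.3)
```

View pics/crop.png

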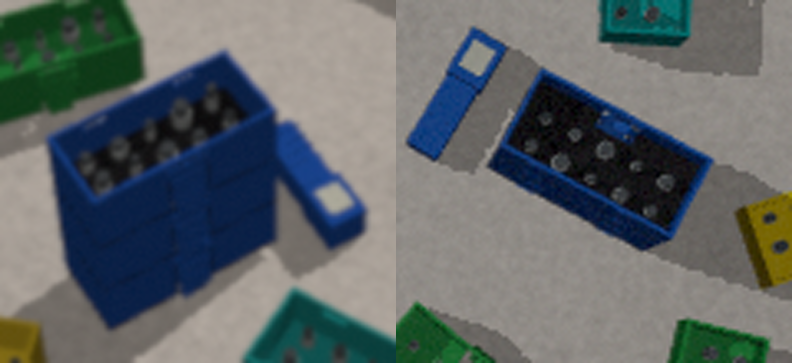

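Crop: the tab column is at (190,230), on the long face towards the scene camera. The top view agrees: tab housing at (617,125), on the side away from the robot. With +y towards box A, +x is therefore the tab side, heading about -28.3°. Both views put the stack centre at about (0.571, -0.182), with the rim at 0.148. That fits the stated size. I'll move above it and measure the job box meanwhile.

```bash
python3 -m inch '1 0 0 0 0 0 -0.108;1 0 0 0 0 0 -0.108;1 0 0 0 0 0 -0.108;1 0 0 0 0 0 -0.108;1 0 0 0 0 0 -0.108;1 0 0 0 0 0 -0.108;1 0.0348 0.00665 0 0 0 0;1 0.0348 0.00665 0 0 0 0;1 0.0348 0.00665 0 0 0 0;1 0.0348 0.00665 0 0 0 0;1 0.0348 0.00665 0 0 0 0;1 0.0348 0.00665 0 0 0 0;1 0.0348 0.00665 0 0 0 0;1 0.0348 0.00665 0 0 0 0;1 0.0348 0.00665 0 0 0 0;1 0.0348 0.00665 0 0 0 0;1 0.0348 0.00665 0 0 0 0;1 0.0348 0.00665 0 0 0 0;1 0.0348 0.00665 0 0 0 0;1 0.0348 0.00665 0 0 0 0' 30
cat >>h.py <<'E'
YAW=np.radians(61.7); TC=np.array([.5708,-.1823])
ey=np.array([np.cos(YAW),np.sin(YAW)]); ex=np.array([np.sin(YAW),-np.cos(YAW)])
def pose():
    s=get_state(); M=R.from_quat(s["eef_rot"]).as_matrix(); p=s["tool_pos"]
    print("tool", np.round(p,4),"x-axis yaw",round(np.degrees(np.arctan2(M[1,0],M[0,0])),2),"z",np.round(M[:,2],3),"in tray frame x,y mm",np.round([(p[:2]-TC)@ex*1e3,(p[:2]-TC)@ey*1e3],1),"F",np.round(s["contact_force"],1),"M",np.round(s["moment"],2),"open mm",round(s["opening"]*88,2),"ff",round(s["finger_force"],1),"t",s["clock"],"q7",round(s["q"][6],2))
    return s,M,p
E
python3 - <<'E'
from h import *
pose()
p=cv2.imread("pics/top0.png")[:,:,::-1].copy(); d=np.load("top0.npy"); C=cloud("top",d); z=C[...,2]
q=np.zeros((480,640),np.uint8); q[192:292,132:264]=1
g=(p.min(2)>185)
q=q&((z>.012)&(z<.03)&(d>0)).astype(np.uint8)
n,l,st,_=cv2.connectedComponentsWithStats(q,connectivity=8); k=1+np.argmax(st[1:,4]); P=C[l==k]
P=P[(P[:,1]>.1)&(P[:,1]<.42)]
print(st[k],rect(P))
f=np.zeros((480,640),bool); f[192:292,132:215]=1; f&=(z<.010)&(z>.001)
E
```

```text
clock: 1.77
tool_pos: [0.5734, -0.1821, 0.2494]
eef_rot: [0.859, 0.513, -0.0, -0.0]
contact_force: [1.3, -0.2, 0.3]
opening: 1.0
finger_force: 0.0
tool [ 0.5734 -0.1821  0.2494] x-axis yaw 61.7 z [-0.001 -0.    -1.   ] in tray frame x,y mm [2.2 1.4] F [ 1.3 -0.2  0.3] M [-0.06 -0.08 -0.01] open mm 87.97 ff 0.0 t 1.7667 q7 -0.51
[ 212  212   37   66 1917] (array([540.1, 170.4]), array([ 78.1, 155.9]), 87.7)
```

```bash
python3 -m inch '1 -0.0014 0.0003 0 0 0 0;1 0 0 0.03 0 0 0;1 0 0 0.03 0 0 0;1 0 0 0.03 0 0 0;1 0 0 0.02 0 0 0;1 0 0 0.015 0 0 0;1 0 0 0.0084 0 0 0;1 0 0 0 0 0 0;0.6 0 0 0 0 0 0;0.6 0 0 0 0 0 0;0.6 0 0 0 0 0 0;0.6 0 0 0 0 0 0' 30
python3 - <<'E'
from h import *
pose()
for n in("scene","top"):
    p,d=snapshot(n); cv2.imwrite(f"pics/{n}1.png",p[:,:,::-1])
a=cv2.imread("pics/scene1.png")[225:365,230:370]
t=cv2.imread("pics/top0.png")[190:295,130:265]
cv2.imwrite("pics/crop1.png",np.hstack([cv2.resize(a,(420,420),interpolation=2),cv2.resize(t,(378,420),interpolation=2)]))
E
```

```text
clock: 2.77
tool_pos: [0.5731, -0.1852, 0.1174]
eef_rot: [0.859, 0.513, 0.001, 0.001]
contact_force: [0.1, 0.8, -0.1]
opening: 0.803
finger_force: 0.0
tool [ 0.5731 -0.1852  0.1174] x-axis yaw 61.69 z [ 0.002 -0.001 -1.   ] in tray frame x,y mm [ 3.4 -1.5] F [ 0.1  0.8 -0.1] M [-0.02  0.01 -0.04] open mm 70.64 ff 0.0 t 2.7667 q7 -0.58
```

View pics/crop1.png

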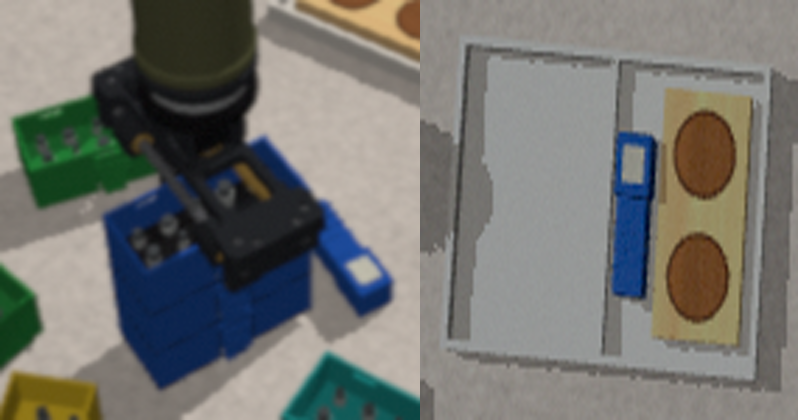

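The finger stands on the tab face at crop (240,265), directly above the tab column at (237,320). The box rim corners, in crop pixels, are (465,42), (772,70), (755,378) and (447,347).

```bash
python3 -m inch '0.55 0.0015 -0.0009 0.001 0 0 0;0.5 0 0 0 0 0 0;0.5 0 0 0 0 0 0;0.5 0 0 0 0 0 0;0.5 0 0 0 0 0 0' 30
cat >box.py <<'E'
from h import *
m=camera_model("top");K=np.array(m["intrinsics"]);V=np.array(m["view"]);o=-V[:3,:3].T@V[:3,3]
def ray(u,v,z):
    d=V[:3,:3].T@np.linalg.solve(K,[u,v,1]);return (o+d*(z-o[2])/d[2])[:2]
if __name__=="__main__":
    c=[ray(130+(a-420)/2.8,190+b/4,.02) for a,b in((465,42),(772,70),(755,378),(447,347))]
    TL,TR,BR,BL=c; print(np.round(c,4).tolist())
    print([round(float(np.linalg.norm(a-b)),4) for a,b in((TL,TR),(TR,BR),(BR,BL),(BL,TL))])
    ux=(TL-BL)+(TR-BR); a=np.arctan2(ux[1],ux[0]); uy=(TL-TR)+(BL-BR); a2=np.arctan2(-uy[0],uy[1]); print("yaw",np.degrees([a,a2]))
    a=(a+a2)/2; cen=np.mean(c,0); bay=cen+np.array([-np.sin(a),np.cos(a)])*.066; print("center",cen,"bay",bay)
E
python3 box.py; python3 -c "from h import *; pose()"
```

```text
clock: 3.28
tool_pos: [0.5729, -0.1833, 0.1155]
eef_rot: [0.859, 0.513, 0.0, 0.0]
contact_force: [1.9, -1.2, 0.9]
opening: 0.752
finger_force: 0.8
[[0.6466, 0.3744], [0.6296, 0.1097], [0.4444, 0.1229], [0.4628, 0.3859]]
[0.2652, 0.1857, 0.2636, 0.1842]
yaw [-3.821889   -3.83550882]
center [0.54584353 0.24820992] bay [0.55025059 0.31406262]
tool [ 0.5729 -0.1833  0.1155] x-axis yaw 61.7 z [ 0.001 -0.    -1.   ] in tray frame x,y mm [2.4 0.1] F [ 1.9 -1.2  0.9] M [-0.14 -0.32 -0.  ] open mm 66.2 ff 0.8 t 3.2833 q7 -0.58
```

```bash
python3 -m inch '0.5 0 0.0006 0 0 0 0;0.48 0 0 0 0 0 0;0.47 0 0 0 0 0 0;0.47 0 0 0 0 0 0' 30; python3 -c "from h import *; pose()"
```

```text
clock: 3.62
tool_pos: [0.5732, -0.1835, 0.1154]
eef_rot: [0.859, 0.513, 0.0, 0.0]
contact_force: [1.6, 0.1, -0.7]
opening: 0.731
finger_force: 0.9
tool [ 0.5732 -0.1835  0.1154] x-axis yaw 61.7 z [ 0.001 -0.    -1.   ] in tray frame x,y mm [2.7 0.1] F [ 1.6  0.1 -0.7] M [-0.14 -0.44  0.04] open mm 64.37 ff 0.9 t 3.6167 q7 -0.58
```

```bash
python3 -m inch '0.45 0 -0.0003 0 0 0 0;0.43 0 -0.0004 0 0 0 0;0.41 0 -0.0005 0 0 0 0;0.39 0 -0.0004 0 0 0 0;0.35 0 0 0 0 0 0;0.3 0 0 0 0 0 0;0.3 0 0 0 0 0 0;0.3 0 0 0 0 0 0' 30; python3 -c "from h import *; pose()"
```

```text
clock: 4.28
tool_pos: [0.5713, -0.1826, 0.1152]
eef_rot: [0.859, 0.513, -0.0, -0.0]
contact_force: [1.1, 0.1, -1.6]
opening: 0.677
finger_force: 30.0
tool [ 0.5713 -0.1826  0.1152] x-axis yaw 61.7 z [-0.  0. -1.] in tray frame x,y mm [ 0.6 -0.1] F [ 1.1  0.1 -1.6] M [-0.05 -0.43  0.01] open mm 59.57 ff 30.0 t 4.2833 q7 -0.58
```

The grip is 30 N at 59.6 mm, so the tab is pressed to its stop. Next I rock about the heel.

```bash
python3 -m inch '0.2 0 -0.0004 -0.0009 -0.03 0 0;0.2 0 -0.0009 -0.0018 -0.06 0 0;0.2 0 -0.0009 -0.0018 -0.06 0 0;0.2 0 0 0 0 0 0' 30; python3 -c "from h import *; pose()"
```

```text
clock: 4.62
tool_pos: [0.5669, -0.1802, 0.1196]
eef_rot: [0.856, 0.512, 0.037, 0.064]
contact_force: [2.4, -0.0, -2.2]
opening: 0.677
finger_force: 30.0
tool [ 0.5669 -0.1802  0.1196] x-axis yaw 61.8 z [ 0.129 -0.071 -0.989] in tray frame x,y mm [-4.4  0. ] F [ 2.4 -0.  -2.2] M [ 0.09 -0.44 -0.05] open mm 59.61 ff 30.0 t 4.6167 q7 -0.7
```

```bash
python3 -m inch '0.2 0 0.0012 0.0002 0 0 0;0.2 0 -0.0002 -0.0018 -0.06 0 0;0.2 0 -0.0008 -0.0018 -0.06 0 0;0.2 0 -0.0008 -0.0018 -0.06 0 0;0.2 0 0 0 0 0 0' 30; python3 - <<'E'
from h import *
pose()
p,d=snapshot("scene"); cv2.imwrite("pics/scene2.png",p[:,:,::-1]); cv2.imwrite("pics/crop2.png",cv2.resize(p[225:365,230:370,::-1],(560,560),interpolation=2))
E
```

```text
clock: 5.03
tool_pos: [0.5692, -0.1829, 0.1236]
eef_rot: [0.85, 0.508, 0.069, 0.124]
contact_force: [-0.3, 3.2, -3.1]
opening: 0.677
finger_force: 30.0
tool [ 0.5692 -0.1829  0.1236] x-axis yaw 61.7 z [ 0.243 -0.141 -0.96 ] in tray frame x,y mm [-1.1 -1.3] F [-0.3  3.2 -3.1] M [0.9  0.39 0.07] open mm 59.59 ff 30.0 t 5.0333 q7 -0.98
```

View pics/crop2.png

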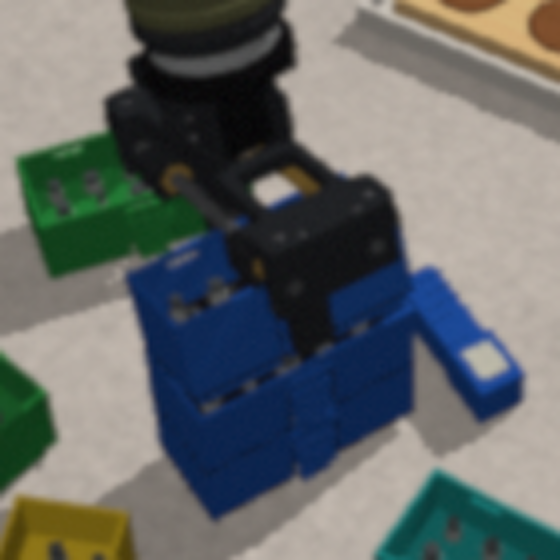

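The crop shows the tab side of the top tray rocked up, with a gap along (270,385), and the two lower trays flat. I rock slightly more, then draw towards +x.

```bash
python3 -m inch '0.2 0.0005 -0.0007 -0.0015 -0.05 0 0;0.2 0.0005 0.0009 0.0003 0 0 0;0.2 0 0.0014 0.0005 0 0 0;0.2 0 0.0014 0.0005 0 0 0;0.2 0 0.0014 0.0005 0 0 0;0.2 0 0 0 0 0 0;0.2 0 0 0 0 0 0' 30; python3 -c "from h import *; pose()"
```

```text
clock: 5.67
tool_pos: [0.5764, -0.1887, 0.1257]
eef_rot: [0.849, 0.506, 0.072, 0.133]
contact_force: [1.0, 3.9, -4.2]
opening: 0.679
finger_force: 30.0
tool [ 0.5764 -0.1887  0.1257] x-axis yaw 61.43 z [ 0.256 -0.153 -0.955] in tray frame x,y mm [ 8.  -2.9] F [ 1.   3.9 -4.2] M [1.2  0.12 0.19] open mm 59.73 ff 30.0 t 5.6667 q7 -1.15
```

```bash
python3 - <<'E'
from h import *
s,_,_=pose(); print(np.round(s["q"],3))
p,d=snapshot("scene"); cv2.imwrite("pics/scene3.png",p[:,:,::-1]); cv2.imwrite("pics/crop3.png",cv2.resize(p[225:365,230:370,::-1],(560,560),interpolation=2))
E
```

```text
tool [ 0.5764 -0.1887  0.1257] x-axis yaw 61.43 z [ 0.256 -0.153 -0.955] in tray frame x,y mm [ 8.  -2.9] F [ 1.   3.9 -4.2] M [1.2  0.12 0.19] open mm 59.73 ff 30.0 t 5.6667 q7 -1.15
[ 0.163  0.775  0.04   2.016  0.85   0.099 -1.146]
```

View pics/crop3.png

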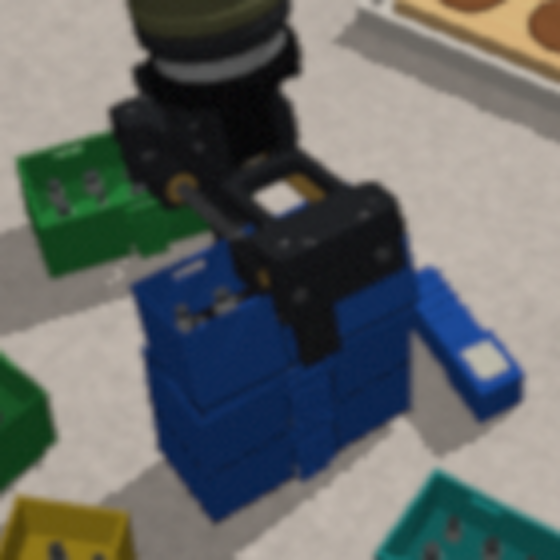

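The top tray has moved towards the tab side and the lower trays have not: their corner stays at (217,517). Joint 6 is near its limit, so I make small, checked lifts.

```bash
python3 -m inch '0.2 0.0012 0 0 0 0 0;0.2 0 0.0004 -0.0015 0 0 0;0.2 0 0.0004 -0.0015 0 0 0;0.2 0 0.0004 -0.0015 0 0 0;0.2 0 0 0 0 0 0' 30; python3 -c "
from h import *; s,_,_=pose(); print(np.round(s['q'],3))"
```

```text
clock: 6.13
tool_pos: [0.5758, -0.1891, 0.1308]
eef_rot: [0.85, 0.505, 0.07, 0.134]
contact_force: [-1.0, 0.2, -3.9]
opening: 0.679
finger_force: 30.0
tool [ 0.5758 -0.1891  0.1308] x-axis yaw 61.32 z [ 0.254 -0.156 -0.954] in tray frame x,y mm [ 7.6 -3.6] F [-1.   0.2 -3.9] M [ 0.24  0.39 -0.  ] open mm 59.77 ff 30.0 t 6.1333 q7 -1.14
[ 0.171  0.765  0.025  2.014  0.848  0.119 -1.144]
```

Fz is -3.9 N, so only the tray's own weight is hanging. I lift further.

```bash
python3 -m inch '0.2 0 0.0009 -0.003 0 0 0;0.2 0 0.0015 -0.005 0 0 0;0.2 0 0.0015 -0.005 0 0 0;0.2 0 0.003 -0.01 0 0 0;0.2 0 0.003 -0.01 0 0 0;0.2 0 0.003 -0.01 0 0 0;0.2 0 0.003 -0.01 0 0 0;0.2 0 0.004 -0.014 0 0 0;0.2 0 0.004 -0.014 0 0 0;0.2 0 0 0 0 0 0;0.2 0 0 0 0 0 0' 30; python3 - <<'E'
from h import *
s,M,p=pose(); print(np.round(s['q'],3))
p,d=snapshot("scene"); cv2.imwrite("pics/scene4.png",p[:,:,::-1]); cv2.imwrite("pics/crop4.png",cv2.resize(p[185:365,230:410,::-1],(540,540),interpolation=2))
E
```

```text
clock: 7.05
tool_pos: [0.5758, -0.1866, 0.2157]
eef_rot: [0.85, 0.505, 0.072, 0.133]
contact_force: [-0.3, -0.5, -3.4]
opening: 0.683
finger_force: 30.0
tool [ 0.5758 -0.1866  0.2157] x-axis yaw 61.36 z [ 0.257 -0.154 -0.954] in tray frame x,y mm [ 6.5 -1.4] F [-0.3 -0.5 -3.4] M [ 0.24  0.32 -0.01] open mm 60.09 ff 30.0 t 7.05 q7 -0.99
[ 0.334  0.623 -0.243  1.948  0.725  0.388 -0.992]
```

View pics/crop4.png

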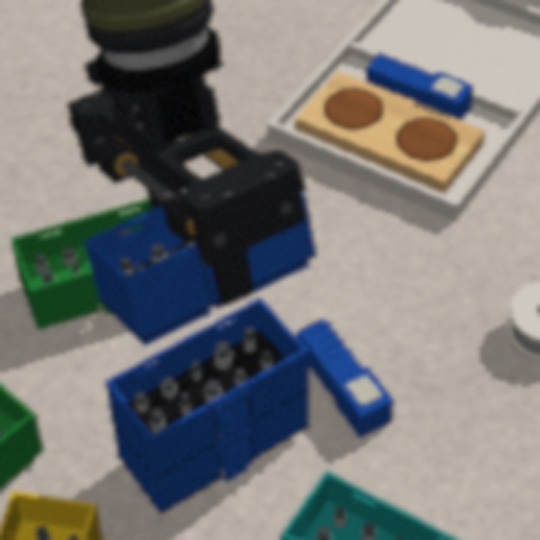

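The top tray is free and the two-tray stack stays clicked and upright. I level the tray, then turn it to the bay's heading.

```bash
python3 -m inch '0.2 0 0 -0.01 0.06 0 0;0.2 0 0 -0.01 0.08 0 0;0.2 0 0 0 0.08 0 0;0.2 0 0 0 0.082 0 0;0.2 0 0 0 0 0 0;0.2 0 0 0 0 0 0.1;0.2 0 0 0 0 0 0.104;0.2 0 0 0 0 0 0.104;0.2 0 0 0 0 0 0.104;0.2 0 0 0 0 0 0.104;0.2 0 0 0 0 0 0.104;0.2 0 0 0 0 0 0.104;0.2 0 0 0 0 0 0.104;0.2 0 0 0 0 0 0.104;0.2 0 0 0 0 0 0.104;0.2 0 0 0 0 0 0.102;0.2 0 0 0 0 0 0;0.2 0 0 0 0 0 0' 30; cat >go.py <<'E'
from h import *
s,M,p=pose(); print(np.round(s['q'],3))
def show(z):
    t=np.array([.5503,.3141,z]); print("delta tool",np.round(M.T@(t-p),4))
    a=np.radians(-3.83);Rt=np.array([[np.cos(a),np.sin(a),0],[np.sin(a),-np.cos(a),0],[0,0,-1]]); print("turn tool",np.round(R.from_matrix(M.T@Rt).as_rotvec(),3))
show(p[2])
E
python3 go.py
```

```text
clock: 8.6
tool_pos: [0.5703, -0.1828, 0.2332]
eef_rot: [0.999, -0.031, -0.003, 0.007]
contact_force: [-0.1, 0.1, -3.2]
opening: 0.685
finger_force: 30.0
tool [ 0.5703 -0.1828  0.2332] x-axis yaw -3.59 z [-0.007 -0.013 -1.   ] in tray frame x,y mm [-0.2 -0.7] F [-0.1  0.1 -3.2] M [ 0.1   0.02 -0.01] open mm 60.25 ff 30.0 t 8.6 q7 -1.57
[ 0.33   0.674 -0.182  1.663  0.174  0.825 -1.566]
delta tool [-0.051  -0.4947 -0.0065]
turn tool [0.014 0.006 0.004]
```

```bash
python3 -m inch '0.2 -0.003 -0.02 0 0.007 0 0;0.2 -0.003 -0.031 0 0.007 0.006 0;0.2 -0.003 -0.031 0 0 0 0;0.2 -0.003 -0.031 0 0 0 0;0.2 -0.003 -0.031 0 0 0 0;0.2 -0.003 -0.031 0 0 0 0;0.2 -0.003 -0.031 0 0 0 0;0.2 -0.003 -0.031 0 0 0 0;0.2 0 -0.015 0 0 0 0;0.2 0 0 0 0 0 0' 30; python3 go.py
```

```text
clock: 9.43
tool_pos: [0.5633, 0.0761, 0.2338]
eef_rot: [1.0, -0.028, 0.001, -0.003]
contact_force: [0.4, -0.1, -2.9]
opening: 0.679
finger_force: 30.0
tool [0.5633 0.0761 0.2338] x-axis yaw -3.16 z [ 0.002  0.006 -1.   ] in tray frame x,y mm [-129.1  224. ] F [ 0.4 -0.1 -2.9] M [ 0.12 -0.04  0.03] open mm 59.71 ff 30.0 t 9.4333 q7 -1.97
[-0.113  0.632 -0.167  1.761  0.136  0.757 -1.972]
delta tool [-0.0261 -0.2369  0.0013]
turn tool [-0.006 -0.001  0.012]
```

```bash
python3 -m inch '0.2 -0.003 -0.02 0 -0.006 0 0.01;0.2 -0.0033 -0.031 0 0 0 0;0.2 -0.0033 -0.031 0 0 0 0;0.2 -0.0033 -0.031 0 0 0 0;0.2 -0.0033 -0.031 0 0 0 0;0.2 -0.0033 -0.031 0 0 0 0;0.2 -0.0033 -0.031 0 0 0 0;0.2 -0.0033 -0.021 0 0 0 0;0.2 0 -0.01 0 0 0 0;0.2 0 0 0 0 0 0;0.2 0 0 0 0 0 0' 30; python3 go.py
```

```text
clock: 10.35
tool_pos: [0.556, 0.3059, 0.2326]
eef_rot: [0.999, -0.038, 0.0, 0.003]
contact_force: [-0.6, -0.8, -3.2]
opening: 0.679
finger_force: 30.0
tool [0.556  0.3059 0.2326] x-axis yaw -4.37 z [ 0.    -0.007 -1.   ] in tray frame x,y mm [-244.5  422.9] F [-0.6 -0.8 -3.2] M [-0.01 -0.   -0.02] open mm 59.76 ff 30.0 t 10.35 q7 -2.32
[-0.514  0.72  -0.118  1.552  0.109  0.88  -2.32 ]
delta tool [-0.0063 -0.0077 -0.0001]
turn tool [ 0.007 -0.001 -0.009]
```

Now I correct the offset and descend to about 50 mm above the floor height.

```bash
python3 -m inch '0.2 -0.006 -0.0077 0 0.007 0 -0.009;0.2 0 0 0.02 0 0 0;0.2 0 0 0.025 0 0 0;0.2 0 0 0.025 0 0 0;0.2 0 0 0.025 0 0 0;0.2 0 0 0.025 0 0 0;0.2 0 0 0.02 0 0 0;0.2 0 0 0.012 0 0 0;0.2 0 0 0 0 0 0;0.2 0 0 0 0 0 0' 30; python3 go.py; python3 - <<'E'
from h import *
a,_=snapshot("scene");t,_=snapshot("top")
cv2.imwrite("pics/crop5.png",np.hstack([cv2.resize(a[150:260,310:440,::-1],(472,400),interpolation=2),cv2.resize(t[190:300,130:220,::-1],(327,400),interpolation=2)]))
E
```

```text
clock: 11.18
tool_pos: [0.5506, 0.3157, 0.0812]
eef_rot: [0.999, -0.034, 0.0, -0.001]
contact_force: [0.3, 0.3, -2.7]
opening: 0.68
finger_force: 30.0
tool [0.5506 0.3157 0.0812] x-axis yaw -3.89 z [ 0.001  0.002 -1.   ] in tray frame x,y mm [-253.9  428.9] F [ 0.3  0.3 -2.7] M [ 0.03 -0.03  0.01] open mm 59.86 ff 30.0 t 11.1833 q7 -2.36
[-0.539  0.92  -0.099  1.655  0.143  0.572 -2.358]
delta tool [-0.0001  0.0016 -0.    ]
turn tool [-0.002 -0.    -0.001]
```

View pics/crop5.png

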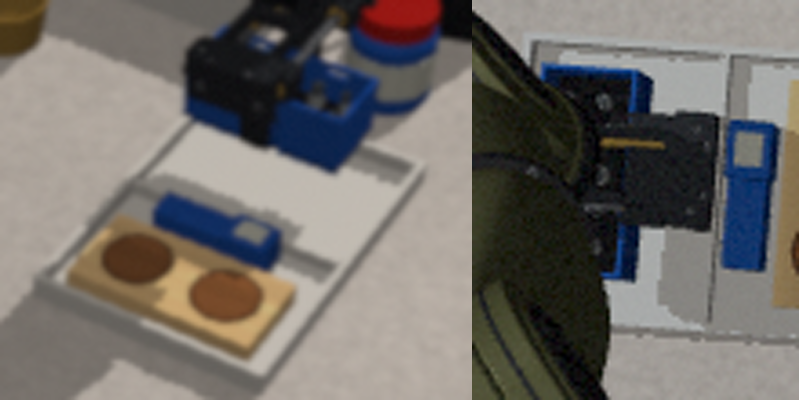

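The tray hangs upright over the bay: scene crop (290,110), top crop (600,170). The gripper body will come down near the glue jar, so I check that clearance.

```bash
python3 - <<'E'
from box import *
p=cv2.imread("pics/top0.png");h=cv2.cvtColor(p,cv2.COLOR_BGR2HSV)
m=((h[...,0]<8)|(h[...,0]>172))&(h[...,1]>150)&(h[...,2]>100);r0=np.zeros_like(m);r0[195:260,75:125]=1
v,u=np.nonzero(m&r0); print(u.min(),u.max(),v.min(),v.max(),ray((u.min()+u.max())/2,(v.min()+v.max())/2,.085),len(u))
E
```

```text
81 108 209 236 [0.58555512 0.47465575] 565
```

The jar's near edge is at y=0.439 and the gripper body ends at about 0.408, so it is clear. I descend gently.

```bash
python3 -m inch '0.2 0 0.0015 0.012 -0.002 0 0;0.2 0 0 0.015 0 0 0;0.2 0 0 0.012 0 0 0;0.2 0 0 0.006 0 0 0;0.2 0 0 0.002 0 0 0;0.2 0 0 0 0 0 0;0.2 0 0 0 0 0 0' 30; python3 go.py
```

```text
clock: 11.87
tool_pos: [0.5505, 0.3155, 0.0343]
eef_rot: [0.999, -0.033, 0.001, -0.001]
contact_force: [0.2, -0.5, -2.7]
opening: 0.683
finger_force: 30.0
tool [0.5505 0.3155 0.0343] x-axis yaw -3.83 z [ 0.001  0.001 -1.   ] in tray frame x,y mm [-253.9  428.7] F [ 0.2 -0.5 -2.7] M [ 0.04 -0.01  0.01] open mm 60.06 ff 30.0 t 11.8667 q7 -2.37
[-0.546  0.992 -0.087  1.662  0.153  0.492 -2.366]
delta tool [-0.0001  0.0014 -0.    ]
turn tool [-0.001 -0.001 -0.   ]
```

```bash
python3 -m inch '0.2 0 0 0.0015 0 0 0;0.2 0 0 0.0015 0 0 0;0.2 0 0 0.001 0 0 0;0.2 0 0 0 0 0 0;0.2 0 0 0 0 0 0' 30; python3 go.py
```

```text
clock: 12.28
tool_pos: [0.5502, 0.3152, 0.0301]
eef_rot: [0.999, -0.033, 0.0, -0.0]
contact_force: [-0.5, -0.2, -2.0]
opening: 0.679
finger_force: 30.0
tool [0.5502 0.3152 0.0301] x-axis yaw -3.84 z [ 0.001  0.001 -1.   ] in tray frame x,y mm [-254.   428.3] F [-0.5 -0.2 -2. ] M [0.05 0.01 0.01] open mm 59.75 ff 30.0 t 12.2833 q7 -2.37
[-0.546  0.999 -0.086  1.663  0.154  0.486 -2.367]
delta tool [ 0.0002  0.0011 -0.    ]
turn tool [-0.001 -0.001 -0.   ]
```

```bash
python3 -m inch '0.2 0 0 0.0007 0 0 0;0.2 0 0 0.0007 0 0 0;0.2 0 0 0 0 0 0;0.2 0 0 0 0 0 0' 30; python3 go.py
```

```text
clock: 12.62
tool_pos: [0.5503, 0.3153, 0.0292]
eef_rot: [0.999, -0.033, 0.0, -0.001]
contact_force: [-1.4, -1.1, 3.9]
opening: 0.675
finger_force: 30.0
tool [0.5503 0.3153 0.0292] x-axis yaw -3.84 z [ 0.001  0.001 -1.   ] in tray frame x,y mm [-254.   428.4] F [-1.4 -1.1  3.9] M [-0.07  0.31  0.01] open mm 59.36 ff 30.0 t 12.6167 q7 -2.37
[-0.546  1.    -0.085  1.663  0.154  0.484 -2.367]
delta tool [ 0.0001  0.0012 -0.    ]
turn tool [-0.001 -0.001 -0.   ]
```

Floor contact (Fz went from -2.7 to +3.9 N). I release and retreat upward.

```bash
python3 -m inch '0.38 0 0 0 0 0 0;0.42 0 0.0005 0 0 0 0;0.46 0 0.0007 0 0 0 0;0.5 0 0.0007 0 0 0 0;0.6 0 0 0 0 0 0;0.7 0 0 0 0 0 0;0.7 0 0 0 0 0 0;0.7 0 0 0 0 0 0;0.7 0 0 0 0 0 0' 30; python3 go.py
```

```text
clock: 13.37
tool_pos: [0.55, 0.3136, 0.0286]
eef_rot: [0.999, -0.033, 0.0, -0.001]
contact_force: [-0.3, -0.1, -0.7]
opening: 0.849
finger_force: 0.0
tool [0.55   0.3136 0.0286] x-axis yaw -3.82 z [ 0.001  0.001 -1.   ] in tray frame x,y mm [-253.4  426.8] F [-0.3 -0.1 -0.7] M [-0.    0.02 -0.03] open mm 74.68 ff 0.0 t 13.3667 q7 -2.37
[-0.544  1.    -0.086  1.666  0.155  0.481 -2.366]
delta tool [ 0.0002 -0.0005  0.    ]
turn tool [-0.001 -0.001  0.   ]
```

```bash
python3 -m inch '0.7 0 0 -0.005 0 0 0;0.7 0 0 -0.015 0 0 0;0.7 0 0 -0.025 0 0 0;0.7 0 0 -0.035 0 0 0;0.7 0 0 -0.04 0 0 0;0.7 0 0 -0.04 0 0 0;0.7 0 0 -0.03 0 0 0;0.7 0 0.035 0 0 0 0;0.7 0 0.04 0 0 0 0;0.7 0 0.04 0 0 0 0;0.7 0 0.04 0 0 0 0;0.7 0 0.04 0 0 0 0;0.7 0 0.02 0 0 0 0;0.7 0 0 0 0 0 0' ; python3 - <<'E'
from h import *
pose()
for n in("scene","top"):
    p,d=snapshot(n); cv2.imwrite(f"pics/{n}9.png",p[:,:,::-1]); C=cloud(n,d); z=C[...,2]
    b=blue(p)&(d>0)
    q=b&(z>.055)&(z<.068)&(C[...,1]>.2)&(C[...,1]<.42); print(n,"placed",q.sum(),rect(C[q]) if q.sum()>20 else "")
    q=b&(z>.095)&(z<.108)&(C[...,1]>-.27)&(C[...,1]<-.1); print("next",q.sum(),rect(C[q]) if q.sum()>20 else "")
a=cv2.imread("pics/scene9.png")[140:380,220:460];t=cv2.imread("pics/top9.png")[180:300,130:250]
cv2.imwrite("pics/crop9.png",np.hstack([cv2.resize(a,(400,400)),cv2.resize(t,(400,400))]))
E
```

```text
clock: 14.53
tool_pos: [0.5353, 0.0912, 0.2198]
eef_rot: [0.999, -0.038, 0.0, 0.002]
contact_force: [-0.3, -1.1, -0.7]
opening: 0.85
finger_force: 0.0
tool [0.5353 0.0912 0.2198] x-axis yaw -4.38 z [ 0.001 -0.004 -1.   ] in tray frame x,y mm [-161.  224.] F [-0.3 -1.1 -0.7] M [0.09 0.04 0.01] open mm 74.78 ff 0.0 t 14.5333 q7 -2.05
scene placed 186 (array([552.9, 313.8]), array([ 69.4, 130. ]), 86.7)
next 333 (array([ 572.7, -185.4]), array([130.4,  61.6]), 63.9)
top placed 250 (array([549.9, 316.5]), array([ 62.2, 130.1]), 86.3)
next 254 (array([ 570.2, -183.9]), array([130.1,  61.2]), 63.5)
```

View pics/crop9.png

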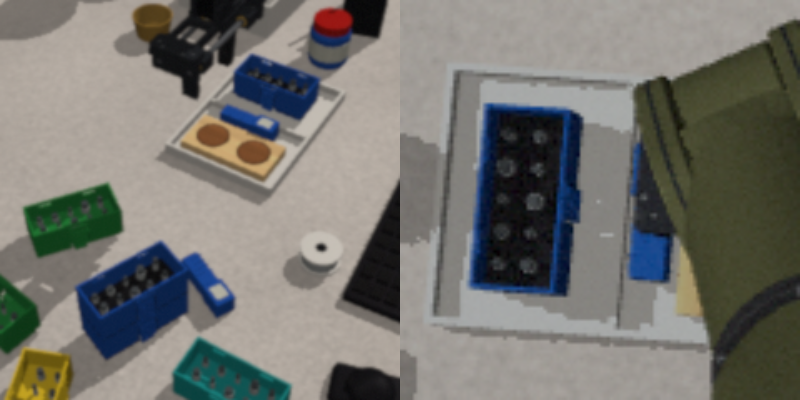

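The tray sits flat in the empty bay with all ten cutters in it: top crop (525,200). The two-tray stack stands at (130,300) in the scene crop, shifted by about 2 mm and 2°. Nothing else has visibly moved, so I hand it in.

```bash
python3 -c "from plant import r; print(r.finish_job())"
```

```text
the job is handed in; nothing more can be done
None
```

The top tray is upright and flat in the empty bay with all ten cutters in it, and the job is handed in at about 15 s; the two lower trays stayed clicked together on the desk but shifted about 2 mm and turned about 2°.

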